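# Fill the seasoning caddy and lift it by its telescoping handle

### The job

Two cells of the green caddy on the sill are empty: put the two spare seasoning jars from the blue mat into them, upright and right down. Then press the red release button fully in, pull the black knob up until the telescoping handle is out to its second stop, and lift the level caddy by it about 5 cm clear of the sill. Finish while still holding it there, still and with all four jars in it; leave the timer, canister, ramekin and egg separator where they stand.

Things in the scene. Friction and masses are not known exactly. Their poses are not given: they have to be found in the camera images.
- caddy: Loose green caddy, 0.5 kg. Origin: centre of underside; y along the row of cells, x across. 284 (y) by 74 mm (x); 6 mm base with a 150 mm wide foot in the middle. At x=y=0 a round column 28 mm wide, 70 mm high, holding the carry handle; at x=-52 mm a 36 mm square pillar 58 mm high. Cells at y=-110, -60, 60, 110 mm: 46 mm square inside, walls 4 mm, floor at 6 mm, wall tops at 28 mm.
- grip (a point): Centre of the black round knob on top of the carry handle: an upright cylinder 33 mm across and 24 mm high. Handle shut, its centre is 88 mm above the caddy's underside, so its top is at 100 mm. It moves up with the handle, on the axis of the column.
- button_top (a point): Centre of the top face of the red release button, 26 mm across, 72 mm above the caddy's underside and 52 mm from the knob's axis (caddy -x side). Pressed straight down it travels 8 mm against about 3 N, and stays where it is left; no spring. The handle is locked until it is in by about 6 mm; push it right home.
- release (a joint): Travel of the red button, m: 0 out (handle locked), 0.008 fully in (handle free).
- handle1 (a joint): Lower, thick handle section, m: 0 shut, 0.045 at its stop. Held by about 1 N of friction; comes out first. No spring: the handle stays where it is left.
- handle2 (a joint): Upper, thin handle section with the knob, m: 0 shut, 0.045 at its stop. About 2 N of friction; comes out second. First stop of the handle: one section out (45 mm of knob travel); second, last stop: both out (90 mm). Pulling on lifts the caddy (7 to 9.5 N with four jars) off the sill.
- mat: Blue fixed mat 120 mm (x) by 200 mm (y), 6 mm thick, where the spare jars stand. Origin: centre of its underside.
- cell0 (a point): Centre of cell 0 of the caddy (caddy y = -110 mm), 34 mm above the caddy's underside: where the centre of a jar seated there lies. The point turns with the caddy. Which two of the four cells are empty changes.
- cell1 (a point): Centre of cell 1 of the caddy (caddy y = -60 mm), 34 mm above the caddy's underside: where the centre of a jar seated there lies. The point turns with the caddy. Which two of the four cells are empty changes.
- cell2 (a point): Centre of cell 2 of the caddy (caddy y = 60 mm), 34 mm above the caddy's underside: where the centre of a jar seated there lies. The point turns with the caddy. Which two of the four cells are empty changes.
- cell3 (a point): Centre of cell 3 of the caddy (caddy y = 110 mm), 34 mm above the caddy's underside: where the centre of a jar seated there lies. The point turns with the caddy. Which two of the four cells are empty changes.
- jar0_mid (a point): Centre (half-way up) of a closed upright seasoning jar, amber glass with a white lid, a plain cylinder 38 mm across and 56 mm high, about 60 g. Two of the four jars stand in caddy cells, the other two are the spares on the blue mat, 6 mm above the sill; which is which changes.
- jar1_mid (a point): Centre (half-way up) of a closed upright seasoning jar, amber glass with a white lid, a plain cylinder 38 mm across and 56 mm high, about 60 g. Two of the four jars stand in caddy cells, the other two are the spares on the blue mat, 6 mm above the sill; which is which changes.
- jar2_mid (a point): Centre (half-way up) of a closed upright seasoning jar, amber glass with a white lid, a plain cylinder 38 mm across and 56 mm high, about 60 g. Two of the four jars stand in caddy cells, the other two are the spares on the blue mat, 6 mm above the sill; which is which changes.
- jar3_mid (a point): Centre (half-way up) of a closed upright seasoning jar, amber glass with a white lid, a plain cylinder 38 mm across and 56 mm high, about 60 g. Two of the four jars stand in caddy cells, the other two are the spares on the blue mat, 6 mm above the sill; which is which changes.
- timer: Bystander: grey plastic triple-dial timer, 50 (x) by 170 (y) by 75 mm, chrome button on top to 85 mm. Origin: centre of underside.
- canister: Bystander: tall glass canister with clamped glass lid, 96 mm across, about 198 mm high. Origin: centre of underside.
- ramekin: Bystander: black melamine ramekin, 84 mm across, 45 mm high. Origin: centre of underside.
- separator: Bystander: white plastic egg separator, a cup 72 mm across and 22 mm high with a flat handle to 103 mm along its +y. Origin: centre of underside of the cup.
Things that resemble listed ones, but are neither listed nor needed, are in the scene too. Leave any yellow look-alike of the part that bears jar1_mid alone. What is shaped like the part that bears jar0_mid but yellow is not meant.

How it is judged:
By the outcome, as a careful person would: the job done as asked, in the order asked, and still so for the second after the job is handed in, while the arm keeps its last pose, push and grip.
It also fails if it takes over 72 s, if anything falls off the work surface, if the arm or the gripper's body presses on something with over 40 N, if the wrist force passes 120 N, or if a joint passes its speed limit or range.

### The arm

A 6-joint arm with a two-finger parallel gripper is mounted at the origin on the work surface. World frame = base frame: x ahead of the robot, y to its left, z up, the work surface at z = 0. Lengths are in m, angles in rad, forces in N, time in s.
With the tool pointing down it reaches from about 0.325 to 0.775 m from the base axis. Payload 9.3 kg.
Tool frame: the origin (TCP) lies at the very end of the fingers, on their centre line; the grasp point (between the pads) lies 19 mm behind it (arm.grasp_offset is the distance from the TCP to the grasp point, in m); z points along the fingers, y is the direction in which the jaws open and shut (so a half turn about z gives the same grasp; the last joint's range is limited). The gripper opens to 85 mm and grips with 20 to 120 N. Pads are 22 mm wide; open, the fingers measure 114 mm over their backs; the gripper's body (76 mm by 85 mm) begins 54 mm behind the grasp point. The pads swing forward as they close: fully open they stand 13 mm farther back than shut.
Start: joints at [1.083, 0.259, 0.021, 1.334, 0, 1.418], TCP at [0.181, 0.519, 0.231] pointing down, gripper open.
Joint ranges: [-3.04, 3.04], [-0.91, 1.82], [-1.04, 1.36], [-1.92, 1.95], [-1.52, 1.45], [-3.14, 3.14]. Speed limits (rad/s): [2.22, 2.22, 2.79, 3.14, 3.14, 3.14].

### API

Orientations are given as a unit quaternion [x, y, z, w].
In Python, from station import arm, cams, workorder, models gives the robot as it stands.
- The arm moves only by the tool arm_command, never from a script. Its argument "rows" is a list of rows, each a list of 5 numbers: the shift along the tool's x, y, z in m, then the turn about the tool's z in degrees, then the closure, from 0 (fully open) to 1 (shut). In form: [[x, y, z, twist, grip], ...]. A call has exactly 5 rows; each row is the pose to reach, as a shift and turn from the pose measured when the call began, along the tool's axes at that moment; what a row does not reach only later rows make up. A row lasts 1/10 s, in which the tool goes at most 50 mm and 8.59 degrees, less where a joint would pass 70% of its speed; a pose out of reach is approached as far as the arm can. A call with a gripper value outside its range is refused whole. The fingers move at their own pace and stop on an object; "newtons" is the grip in N (left out, the last holds). Time passes only in rows, so rows that repeat a pose let the fingers close, or fill a call up. It gives the time, the measured TCP pose, the force and the opening at its end, in the units of the state.
- arm.observe(): the state, without advancing time (a new reading comes with each control period).
- cams.camera(name): name is "side" or "top" or "wrist"; returns a dict with "pixels" (420x560x3 uint8, red, green, blue), "K" (3x3 intrinsics, pixels), "k1" (the pictures are not rectified: a ray, as slopes to the right and down, at radius r is drawn at 1 + k1 r^2 times it, then the intrinsics apply), "pose" (4x4, takes a point from camera to world coordinates). Camera axes: x right, y down, z forward; pixel columns grow to the right and rows downward; lengths in m; the calibration is good to about 2 mm. A picture is of the moment at which its call begins. There is no depth.
- workorder.hand_in(): hands the job in, once; it reports no verdict.
Trained networks look in a picture, given as the dict that the camera call returned (one of the last four; its "shot" number tells which), for a name from the list of things; names that differ only in an ending like _2 or _b are one class to them, and where a whole thing is asked for, a point or a joint stands for the part that bears it (a point fixed in the world has none). Each returns a list of dicts, best first, with "p" (0 to 1); they miss things now and then, are a little off and sometimes report something else, mostly with a low value. They report only what shows in the picture. A call takes as long as a camera call. They do not tell look-alikes from the thing itself.
- models.cut_out(query, picture): "region" (420x560 bool, what is visible of it).
- models.spot_point(query, picture): "location" ([x, y, z] in m, in the coordinates of the camera as it stood for that picture, good to about 4 mm: a listed point, or the origin of a listed thing).
The state is a dict: "clock": time; "q": joint angles; "joint_vel": joint speeds; "joint_torque": joint torques, N m; "tool_pos": TCP position; "tcp_rot": TCP orientation; "wrist_force": force on the tool from outside, world axes, zero at the start; "torque": the same for the moment, N m; "grip_width": opening from 0.0 (shut) to 1.0 (fully open).
Only numpy, scipy, OpenCV 4.12 (cv2) and the standard library are available. Lean on these libraries where they do the work, as an engineer would, in place of code of your own. Each camera call takes 0.05 s, during which the arm holds its last target. There are 200 camera calls.

## Working session

There is one attempt and no reset: what is moved stays moved. The work goes in short steps, Python scripts to look and compute and a tool call to move; the robot and the scene stay as the last step left them, time stands still between calls to the robot, and variables do not carry over. Pictures are saved under pics/ and viewed, about 8 in all and at most 12, crops included, and the job is handed in when it is done.

Besides the shell and the picture viewer there is one more tool, called after "Call:" as name([rows], argument=value, ...), one row to a line, values as JSON. arm_command: Moves the arm, as the interface text tells. Its arguments: {"type":"object","properties":{"rows":{"type":"array","items":{"type":"array","items":{"type":"number"}}},"newtons":{"type":"number"}},"required":["rows"]}

```bash
mkdir -p pics; ls; cat > h.py <<'E'
import numpy as np, cv2
from scipy.spatial.transform import Rotation as R
from station import arm, cams, workorder, models
def w(pic,p): return (pic["pose"]@np.r_[p,1])[:3]
def proj(pic,P):
    c=np.linalg.inv(pic["pose"])@np.r_[P,1]; s=c[:2]/c[2]; s=s*(1+pic["k1"]*(s@s))
    return pic["K"][:2,:2]@s+pic["K"][:2,2]
def ray(pic,uv,z):
    d=np.linalg.solve(pic["K"],[uv[0],uv[1],1])[:2]; s=d.copy()
    for _ in range(20): s=d/(1+pic["k1"]*(s@s))
    v=pic["pose"][:3,:3]@np.r_[s,1]; o=pic["pose"][:3,3]
    return o+v*(z-o[2])/v[2]
def save(pic,n): cv2.imwrite("pics/"+n,pic["pixels"][...,::-1])
E
python3 - <<'E'
from h import *
np.set_printoptions(precision=4,suppress=True)
for n in ["top","side"]:
    p=cams.camera(n); save(p,n+"0.png"); print(n,p["pose"][:3,3])
    for q in ["caddy","grip","button_top","cell0","cell1","cell2","cell3","jar0_mid","mat","timer","canister","ramekin","separator"]:
        for d in models.spot_point(q,p):
            if d["p"]>.2: print(q,round(d["p"],2),w(p,d["location"]),proj(p,w(p,d["location"])).round())
o=arm.observe(); print(o); print(R.from_quat(o["tcp_rot"]).as_matrix())
E
```

```text
pics
top [ 0.426  -0.0727  0.9082]
caddy 0.79 [ 0.5877 -0.1745  0.0008] [320. 198.]
grip 0.65 [ 0.585  -0.1741  0.0832] [324. 193.]
button_top 0.62 [ 0.533  -0.1612  0.0668] [318. 218.]
cell0 0.98 [ 0.5956 -0.1113  0.0333] [293. 193.]
cell0 0.95 [ 0.5799 -0.2291  0.0347] [346. 199.]
cell0 0.82 [ 0.5743 -0.2799  0.0368] [369. 201.]
cell0 0.73 [ 0.5956 -0.0671  0.0322] [273. 193.]
cell1 0.98 [ 0.5956 -0.1113  0.0333] [293. 193.]
cell1 0.95 [ 0.5799 -0.2291  0.0347] [346. 199.]
cell1 0.82 [ 0.5743 -0.2799  0.0368] [369. 201.]
cell1 0.73 [ 0.5956 -0.0671  0.0322] [273. 193.]
cell2 0.98 [ 0.5956 -0.1113  0.0333] [293. 193.]
cell2 0.95 [ 0.5799 -0.2291  0.0347] [346. 199.]
cell2 0.82 [ 0.5743 -0.2799  0.0368] [369. 201.]
cell2 0.73 [ 0.5956 -0.0671  0.0322] [273. 193.]
cell3 0.98 [ 0.5956 -0.1113  0.0333] [293. 193.]
cell3 0.95 [ 0.5799 -0.2291  0.0347] [346. 199.]
cell3 0.82 [ 0.5743 -0.2799  0.0368] [369. 201.]
cell3 0.73 [ 0.5956 -0.0671  0.0322] [273. 193.]
jar0_mid 0.84 [ 0.7038 -0.2481  0.0275] [352. 146.]
jar0_mid 0.66 [ 0.4805 -0.3006  0.0277] [379. 243.]
jar0_mid 0.62 [ 0.582  -0.
[... 1545 characters left out ...]
ster 0.63 [ 0.6113 -0.4407  0.0022] [427. 297.]
ramekin 0.95 [ 0.7569  0.1305 -0.0019] [281. 193.]
separator 0.66 [0.7201 0.2509 0.0028] [246. 184.]
{'clock': 1.4, 'q': array([1.0834, 0.2586, 0.0215, 1.3337, 0.    , 1.4182]), 'joint_vel': array([ 0.0002, -0.0001,  0.0001,  0.0001, -0.0002, -0.0002]), 'joint_torque': array([ -0.0002, -55.5382,  34.4737,   0.0015,  -0.0002,   0.    ]), 'tool_pos': array([0.1807, 0.5195, 0.2313]), 'tcp_rot': array([ 0.1666,  0.986 ,  0.    , -0.    ]), 'wrist_force': array([ 1.0203,  0.7924, -0.1156]), 'torque': array([ 0.0121, -0.0035,  0.0064]), 'grip_width': 0.9982899474785131}
[[-0.9445  0.3286 -0.    ]
 [ 0.3286  0.9445  0.    ]
 [ 0.      0.     -1.    ]]
```

View pictures.

```bash
python3 - <<'E'
import cv2
a=cv2.imread("pics/top0.png");b=cv2.imread("pics/side0.png")
a=cv2.resize(a[100:320,80:480],(800,440));cv2.imwrite("pics/topz.png",a)
b=cv2.resize(b[150:350,130:470],(800,470));cv2.imwrite("pics/sidez.png",b)
E
```

```text
(no output)
```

View pics/topz.png

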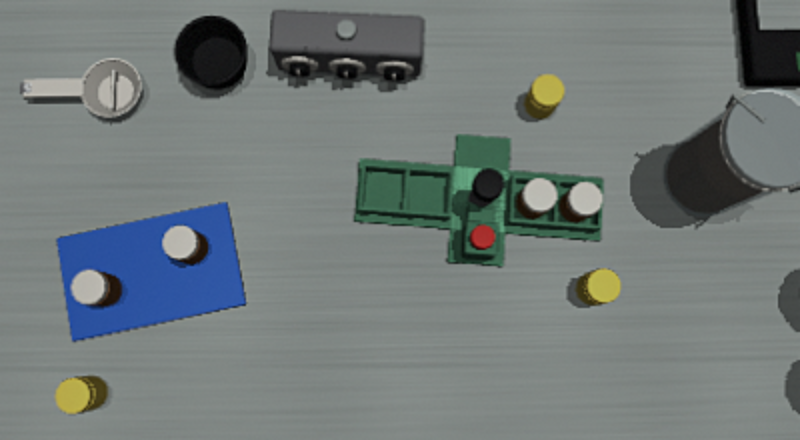

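View pics/sidez.png

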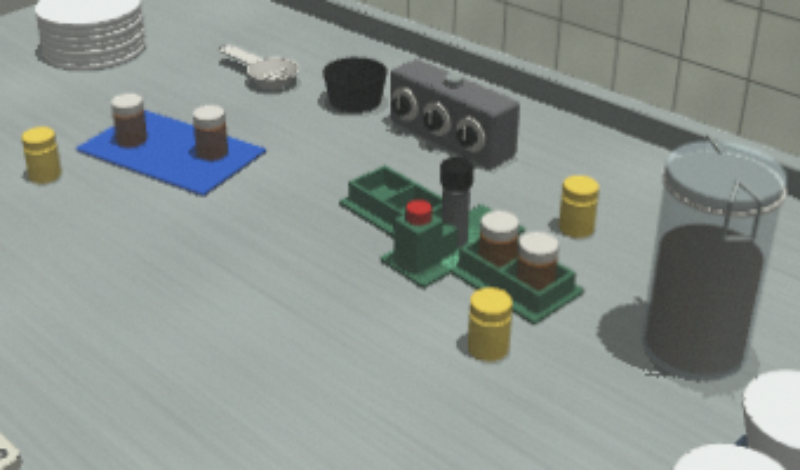

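```bash
cat >> h.py <<'E'
def blobs(pic,lo,hi,amin=30):
    m=cv2.inRange(cv2.cvtColor(pic["pixels"],cv2.COLOR_RGB2HSV),lo,hi)
    n,l,s,c=cv2.connectedComponentsWithStats(m)
    return [(c[i].round(1),s[i]) for i in range(1,n) if s[i][4]>amin]
def go(P,yaw):
    o=arm.observe(); M=R.from_quat(o["tcp_rot"]).as_matrix()
    d=M.T@(np.array(P)-o["tool_pos"]); y=np.degrees(np.arctan2(M[1,1],M[0,1]))
    t=-((yaw-y+180)%360-180); t2=(t+90)%180-90
    print("clock",round(o["clock"],2),"shift",d.round(4),"twist",round(t,1),"half-turn alt",round(t2,1),"dist",np.linalg.norm(d).round(3))
E
python3 - <<'E'
from h import *
np.set_printoptions(precision=4,suppress=True)
for n in ["top","side"]:
    p=cams.camera(n)
    print(n,"white")
    for c,s in blobs(p,(0,0,170),(180,60,255)):
        if s[4]<700: print(c,s,ray(p,c,.060))
    print("red")
    for c,s in blobs(p,(0,150,100),(8,255,255),20)+blobs(p,(172,150,100),(180,255,255),20): print(c,s,ray(p,c,.071))
    print("mat")
    for c,s in blobs(p,(105,150,60),(130,255,255),500): print(c,s,ray(p,c,.006))
go([.5,.2,.25],-6)
E
```

```text
top white
[317.7  11.6] [305   1  26  22 508] [ 1.0274 -0.1775  0.06  ]
[153.8  13.8] [140   3  27  23 493] [1.0262 0.2104 0.06  ]
[182.1  14.8] [168   3  26  22 379] [1.0219 0.143  0.06  ]
[207.8  12.3] [195   2  27  23 535] [1.0274 0.0824 0.06  ]
[263.1  12.5] [251   2  25  22 515] [ 1.0253 -0.0482  0.06  ]
[291.4  13.5] [278   2  25  22 370] [ 1.0223 -0.115   0.06  ]
[372.   12.7] [359   2  27  22 496] [ 1.0253 -0.3073  0.06  ]
[400.2  14. ] [387   2  25  22 354] [ 1.0227 -0.3753  0.06  ]
[415.1  12.9] [412   2   8  22 104] [ 1.0264 -0.412   0.06  ]
[75.2 16.6] [ 60   5  27  23 254] [1.0251 0.3997 0.06  ]
[99.1 14.3] [ 87   4  26  23 482] [1.029  0.3419 0.06  ]
[40.4  8.8] [36  7 14  9 31] [1.0503 0.4885 0.06  ]
[49.  18.7] [ 34   6  26  23 305] [1.0223 0.4638 0.06  ]
[ 3.7 14.9] [  0   8   9  17 105] [1.0386 0.5798 0.06  ]
[243.3  18.3] [238  13  11  11  82] [ 1.0103 -0.0015  0.06  ]
[352.7  17.9] [347  13  11  10  69] [ 1.0109 -0.2601  0.06  ]
[132.4  19.9] [129  16   7   9  35] [1.0114 0.2606 0.06  ]
[152.2  38.5] [139  27  27  23 526] [0.9612 0.2108 0.06  ]
[234.8  36.7] [223 
[... 2911 characters left out ...]
0.8] [  0 264  65  26 160] [0.0321 0.1533 0.06  ]
[544.2 275.3] [518 265  42  24 461] [ 0.7736 -0.6195  0.06  ]
[372.  287.3] [355 276  32  23 205] [ 0.4966 -0.3721  0.06  ]
[409.6 322.9] [398 316  24  14  42] [ 0.4574 -0.4806  0.06  ]
[438.6 323.4] [429 319  17  12  76] [ 0.4918 -0.5205  0.06  ]
[158.6 335.5] [151 330  17  12  35] [ 0.1279 -0.173   0.06  ]
[466.1 403. ] [458 393  18  22 238] [ 0.3624 -0.6333  0.06  ]
[  4.2 411.1] [  0 396  14  24 172] [-0.1255 -0.1399  0.06  ]
red
[307.6 238. ] [303 235  10   7  54] [ 0.5339 -0.1685  0.071 ]
mat
[203.1 215.6] [ 163  198   79   35 1093] [0.4997 0.1869 0.006 ]
clock 1.5 shift [-0.4065 -0.1968 -0.0187] twist 76.8 half-turn alt 76.8 dist 0.452
```

```bash
python3 -c "
from h import *
go([.535,.156,.2],-6)"
```

```text
clock 1.5 shift [-0.454  -0.2269  0.0313] twist 76.8 half-turn alt 76.8 dist 0.509
```

Call:
arm_command([
  [-0.045, -0.022, 0.003, 7.7, 0],
  [-0.09, -0.045, 0.006, 15.4, 0],
  [-0.135, -0.067, 0.009, 23, 0],
  [-0.18, -0.09, 0.012, 31, 0],
  [-0.225, -0.112, 0.015, 38.4, 0],
], newtons=30)

```text
clock: 2.0
tool_pos: [0.3561, 0.3395, 0.2165]
tcp_rot: [0.484, 0.875, 0.0, 0.0]
wrist_force: [0.3, 0.7, -0.1]
grip_width: 0.999
```

```bash
python3 -c "
from h import *
go([.535,.156,.2],-6)"
```

```text
clock 2.0 shift [-0.2505  0.054   0.0165] twist 38.1 half-turn alt 38.1 dist 0.257
```

Call:
arm_command([
  [-0.05, 0.011, 0.003, 7.7, 0],
  [-0.1, 0.022, 0.006, 15.4, 0],
  [-0.15, 0.033, 0.01, 23, 0],
  [-0.2, 0.044, 0.013, 31, 0],
  [-0.2505, 0.054, 0.0165, 38, 0],
])

```text
clock: 2.5
tool_pos: [0.5304, 0.1604, 0.2006]
tcp_rot: [0.744, 0.668, 0.001, 0.0]
wrist_force: [0.5, -0.4, -0.2]
grip_width: 0.996
```

```bash
python3 - <<'E'
from h import *
np.set_printoptions(precision=4,suppress=True)
p=cams.camera("wrist"); save(p,"w1.png"); print(p["pose"])
for c,s in blobs(p,(0,0,150),(180,60,255),200): print(c,s,ray(p,c,.062))
go([.535,.156,.035],-6)
E
```

```text
[[ 0.9941 -0.1034 -0.0331  0.5386]
 [-0.1086 -0.9457 -0.3065  0.24  ]
 [ 0.0004  0.3082 -0.9513  0.3423]
 [ 0.      0.      0.      1.    ]]
[119.8  30.7] [  97    0   44   49 1058] [0.4068 0.3271 0.062 ]
[159.6  25. ] [139   0  39  49 851] [0.4429 0.3264 0.062 ]
[191.5  17.1] [184   0  17  33 365] [0.4716 0.3288 0.062 ]
[217.2  13.5] [201   0  31  28 494] [0.4939 0.3287 0.062 ]
[385.5 171.2] [  184     0   376   368 57885] [0.6342 0.1768 0.062 ]
[76.2 40.7] [ 63  21  26  32 295] [0.365  0.3254 0.062 ]
[123.8 188.3] [   6  143  212   91 7584] [0.3747 0.1881 0.062 ]
[284.9 200.5] [267 184  37  34 967] [0.5336 0.1578 0.062 ]
[ 11.4 350.7] [   0  299   32   84 1483] [ 0.1572 -0.006   0.062 ]
[113.  310.5] [ 83 299  60  24 509] [0.3197 0.0465 0.062 ]
[438.2 398. ] [ 420  374   42   46 1043] [ 0.7107 -0.1406  0.062 ]
clock 2.55 shift [ 0.0006 -0.0004  0.1644] twist -0.8 half-turn alt -0.8 dist 0.164
```

View pics/w1.png

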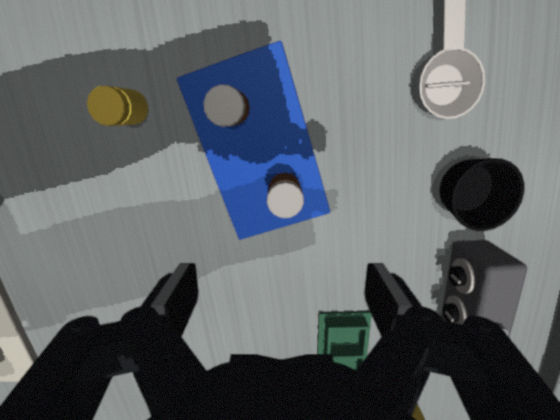

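Call:
arm_command([
  [-0.001, -0.001, 0.045, 0, 0],
  [-0.001, -0.001, 0.09, 0, 0],
  [-0.001, -0.001, 0.135, 0, 0],
  [-0.001, -0.001, 0.165, 0, 0],
  [-0.001, -0.001, 0.165, 0, 0],
])

```text
clock: 3.05
tool_pos: [0.5317, 0.154, 0.0307]
tcp_rot: [0.748, 0.664, -0.003, -0.001]
wrist_force: [-0.7, -0.7, 0.4]
grip_width: 1.001
```

Call:
arm_command([
  [0, 0, 0, 0, 1],
  [0, 0, 0, 0, 1],
  [0, 0, 0, 0, 1],
  [0, 0, 0, 0, 1],
  [0, 0, 0, 0, 1],
], newtons=30)

```text
clock: 3.55
tool_pos: [0.5327, 0.1542, 0.0324]
tcp_rot: [0.748, 0.664, -0.001, 0.0]
wrist_force: [-0.0, 0.0, 6.0]
grip_width: 0.437
```

Call:
arm_command([
  [0, 0, 0, 0, 1],
  [0, 0, -0.03, 0, 1],
  [0, 0, -0.06, 0, 1],
  [0, 0, -0.09, 0, 1],
  [0, 0, -0.1, 0, 1],
])

```text
clock: 4.05
tool_pos: [0.5342, 0.1547, 0.1359]
tcp_rot: [0.748, 0.664, 0.001, 0.002]
wrist_force: [0.4, 1.2, -1.2]
grip_width: 0.432
```

```bash
python3 - <<'E'
from h import *
np.set_printoptions(precision=4,suppress=True)
print(arm.observe()["tool_pos"],arm.observe()["grip_width"])
# caddy fit: button (0.5337,-0.168), cells from networks, jars in cells 0,1
A=[((-.052,0),(.5337,-.1682)),((0,0),(.5863,-.1724)),((0,60e-3),(.5956,-.1113)),((0,.110),(.5956,-.066)),((0,-.06),(.579,-.231)),((0,-.11),(.577,-.280)),((0,-.06),(.581,-.2326)),((0,-.11),(.577,-.2822))]
a=np.array([x[0] for x in A]);b=np.array([x[1] for x in A])
H=(a-a.mean(0)).T@(b-b.mean(0));th=np.arctan2(H[0,1]-H[1,0],H[0,0]+H[1,1])
r=np.array([[np.cos(th),-np.sin(th)],[np.sin(th),np.cos(th)]]);t=b.mean(0)-r@a.mean(0)
print(np.degrees(th),t,"cell3",r@[0,.11]+t,"cell2",r@[0,.06]+t,"btn",r@[-.052,0]+t);print((b-(a@r.T+t))*1000)
go([.596,-.064,.137],np.degrees(th))
E
```

```text
[0.5342 0.1547 0.1359] 0.43245020215221963
-5.412388226213966 [ 0.5866 -0.1724] cell3 [ 0.597  -0.0629] cell2 [ 0.5923 -0.1127] btn [ 0.5349 -0.1675]
[[-1.1572 -0.6845]
 [-0.3254  0.0203]
 [ 3.3152  1.3878]
 [-1.401  -3.0892]
 [-1.966   1.1528]
 [ 0.7502  1.9299]
 [ 0.034  -0.4472]
 [ 0.7502 -0.2701]]
clock 4.05 shift [-0.2098  0.0874 -0.0005] twist -1.4 half-turn alt -1.4 dist 0.227
```

Call:
arm_command([
  [-0.036, 0.015, -0.01, -0.3, 1],
  [-0.072, 0.03, -0.02, -0.6, 1],
  [-0.108, 0.045, -0.03, -0.9, 1],
  [-0.144, 0.06, -0.04, -1.2, 1],
  [-0.18, 0.075, -0.05, -1.4, 1],
])

```text
clock: 4.55
tool_pos: [0.5871, -0.0343, 0.1864]
tcp_rot: [0.74, 0.673, 0.001, 0.002]
wrist_force: [0.1, -0.2, -1.1]
grip_width: 0.438
```

```bash
python3 - <<'E'
from h import *
np.set_printoptions(precision=4,suppress=True)
print(arm.observe()["tool_pos"],arm.observe()["grip_width"])
p=cams.camera("wrist"); save(p,"w2.png")
for q in ["cell3","grip","button_top"]:
    for d in models.spot_point(q,p):
        if d["p"]>.2: print(q,round(d["p"],2),w(p,d["location"]),proj(p,w(p,d["location"])).round())
for c,s in blobs(p,(0,150,80),(8,255,255),20)+blobs(p,(172,150,80),(180,255,255),20): print("red",c,s,ray(p,c,.072))
print("pred c3,c2",proj(p,[.597,-.063,.034]),proj(p,[.5923,-.1127,.034]))
E
```

```text
[ 0.5871 -0.0343  0.1864] 0.43831261817398065
cell3 0.79 [ 0.5926 -0.0627  0.0312] [289. 219.]
cell3 0.78 [ 0.581  -0.2281  0.0306] [291. 341.]
grip 0.77 [ 0.5865 -0.1687  0.0889] [293. 336.]
button_top 0.87 [ 0.5344 -0.1677  0.0745] [244. 329.]
red [246.3 325.1] [237 315  19  20 260] [ 0.5373 -0.1643  0.072 ]
pred c3,c2 [292.84   219.3244] [292.2812 261.0256]
```

View pics/w2.png

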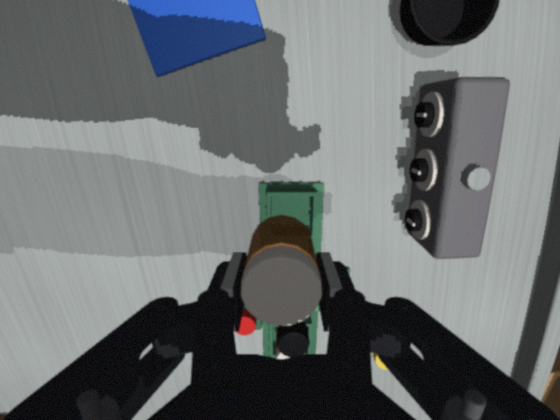

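```bash
python3 - <<'E'
from h import *
im=cv2.imread("pics/w2.png")
p=cams.camera("wrist")
th=np.radians(-5.4);r=np.array([[np.cos(th),-np.sin(th)],[np.sin(th),np.cos(th)]]);t=np.array([.5866,-.1724])
def L(x,y,z): return tuple(int(v*8) for v in proj(p,np.r_[r@[x,y]+t,z]))
big=cv2.resize(im,None,fx=1,fy=1)
S=im[170:260,230:360]; S=cv2.resize(S,None,fx=6,fy=6,interpolation=cv2.INTER_CUBIC)
def q(x,y,z):
    u=proj(p,np.r_[r@[x,y]+t,z]); return (int((u[0]-230+.5)*6),int((u[1]-170+.5)*6))
for pts,z,col in [([(-.037,.142),(.037,.142),(.037,.02),(-.037,.02)],.006,(255,0,255)),([(-.027,.137),(.027,.137),(.027,.02),(-.027,.02)],.028,(0,255,255)),([(-.023,.133),(.023,.133),(.023,.087),(-.023,.087)],.028,(0,0,255))]:
    cv2.polylines(S,[np.array([q(*a,z) for a in pts])],True,col,1)
cv2.imwrite("pics/w2o.png",S); go([.597,-.063,.187],-5.4)
E
```

```text
clock 4.8 shift [-0.0292  0.0132 -0.0012] twist -0.1 half-turn alt -0.1 dist 0.032
```

View pics/w2o.png

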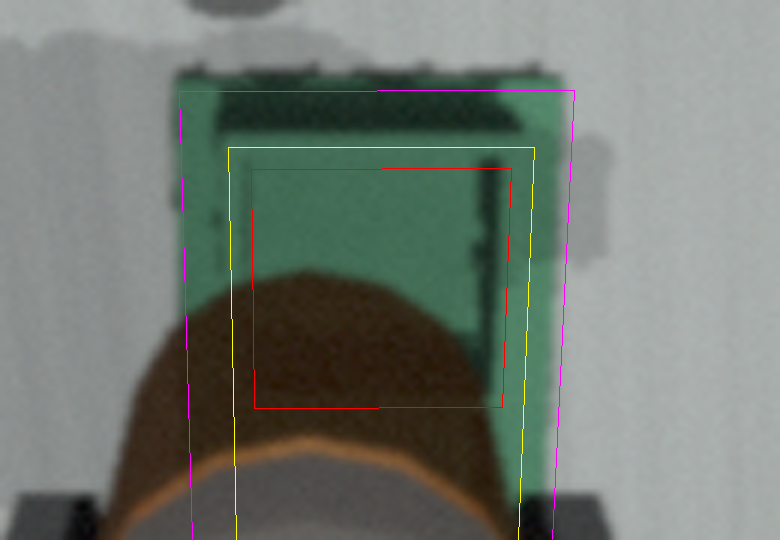

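```bash
python3 - <<'E'
from h import *
np.set_printoptions(precision=4,suppress=True)
p=cams.camera("wrist");o=arm.observe();print(o["tool_pos"],o["wrist_force"])
g=p["pixels"].astype(int); m=((g.max(2)-g.min(2))<14)&(g.mean(2)>70)&(g.mean(2)<125)
m[:240]=0;m[330:]=0;m[:,:235]=0;m[:,330:]=0
n,l,s,c=cv2.connectedComponentsWithStats(m.astype(np.uint8));i=1+s[1:,4].argmax();print(s[i],c[i])
e=cv2.fitEllipse(cv2.convexHull(np.argwhere(l==i)[:,::-1].astype(np.float32)));print(e)
j=ray(p,e[0],o["tool_pos"][2]+.030);print("lid",j,"rel",j-o["tool_pos"]); save(p,"w3.png")
go([.5958,-.0617,.1],-5.4)
E
```

```text
[ 0.5865 -0.0322  0.1858] [ 0.9893  0.8911 -1.1029]
[ 241  246   81   79 4977] [280.9602 286.0243]
((280.7653503417969, 286.2982177734375), (79.95936584472656, 80.53010559082031), 113.1964340209961)
lid [ 0.5868 -0.0248  0.2158] rel [0.0002 0.0074 0.03  ]
clock 4.85 shift [-0.0284  0.0118  0.0859] twist -0.0 half-turn alt -0.0 dist 0.091
```

```bash
python3 - <<'E'
from h import *
np.set_printoptions(precision=4,suppress=True)
p=cams.camera("side");o=arm.observe();t=o["tool_pos"];save(p,"s3.png");print(cams.camera("wrist")["K"],p["k1"])
y=cv2.resize(p["pixels"][150:290,220:400],(720,560),interpolation=cv2.INTER_CUBIC)[...,::-1].copy()
for dy,col in ((0,(255,0,255)),(.004,(0,255,255))):
  for z in (-.026,.030):
    c=[proj(p,t+[.019*np.cos(a),dy+.019*np.sin(a),z]) for a in np.linspace(0,6.28,40)]
    cv2.polylines(y,[((np.array(c)-[220,150]+.5)*4).astype(int)],True,col,1)
cv2.imwrite("pics/s3z.png",y)
E
```

```text
[[292.7485   0.     280.9588]
 [  0.     292.7485 208.6789]
 [  0.       0.       1.    ]] -0.06177060367294851
```

View pics/s3z.png

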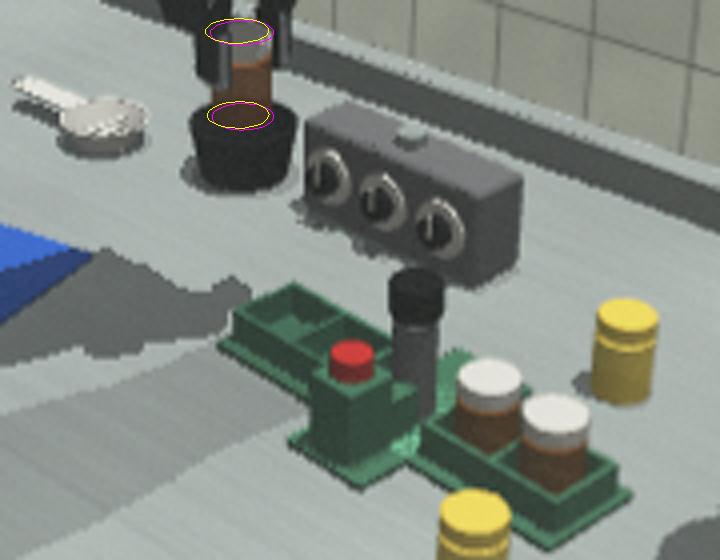

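Call:
arm_command([
  [-0.016, 0.006, 0.02, 0, 1],
  [-0.0322, 0.0122, 0.05, 0, 1],
  [-0.0322, 0.0122, 0.09, 0, 1],
  [-0.0322, 0.0122, 0.118, 0, 1],
  [-0.0322, 0.0122, 0.118, 0, 1],
])

```text
clock: 5.45
tool_pos: [0.5935, -0.0636, 0.0644]
tcp_rot: [0.739, 0.674, -0.002, -0.002]
wrist_force: [-0.1, 0.3, -1.1]
grip_width: 0.431
```

```bash
python3 - <<'E'
from h import *
p=cams.camera("wrist");save(p,"w4.png");go([.5958,-.0655,.034],-5.4);print(arm.observe()["wrist_force"])
E
```

```text
clock 5.5 shift [-0.0014  0.0011  0.0329] twist 0.1 half-turn alt 0.1 dist 0.033
[ 0.71712538 -0.2294064  -0.2263919 ]
```

View pics/w4.png

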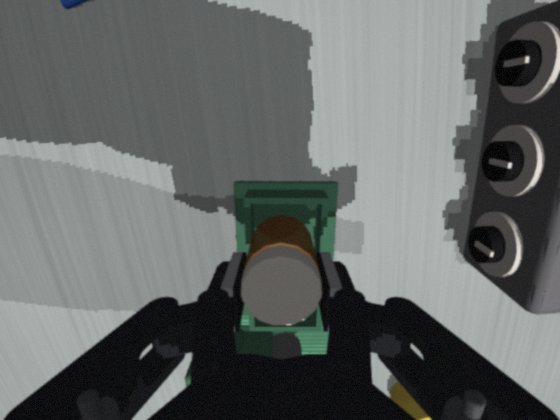

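```bash
python3 - <<'E'
from h import *
np.set_printoptions(precision=4,suppress=True)
p=cams.camera("wrist");o=arm.observe();t=o["tool_pos"];print(t)
im=p["pixels"];h=cv2.cvtColor(im,cv2.COLOR_RGB2HSV);print(proj(p,[.5975,-.0629+.032,.006]))
for r in (195,215): 
  g=np.where((h[r,:,0]>60)&(h[r,:,0]<90)&(h[r,:,1]>80))[0];print(r,g.min(),g.max(),ray(p,[g.min(),r],.006),ray(p,[g.max(),r],.006))
c=h[150:260,250:320];m=(c[...,0]>60)&(c[...,0]<90)&(c[...,1]>80);print(150+np.argmax(m.mean(1)>.5))
r=150+np.argmax(m.mean(1)>.5);print(ray(p,[286,r-.5],.006))
for a in (0,1,2,3): print(["dy",a],proj(p,t+[0,a*.001,.030])-proj(p,t+[0,0,.030]))
S=cv2.resize(im[170:350,200:360],(640,720))[...,::-1];cv2.imwrite("pics/w4z.png",S[:600])
for z in(.02,.025,.03): print(z,proj(p,t+[0,.0,z]),292.7*.038/np.linalg.norm(p["pose"][:3,3]-t-[0,0,z]))
E
```

```text
[ 0.5961 -0.0643  0.0686]
[281.1774 183.2888]
195 234 332 [ 0.563  -0.0363  0.006 ] [ 0.633  -0.0428  0.006 ]
215 235 331 [ 0.5616 -0.0515  0.006 ] [ 0.6317 -0.0579  0.006 ]
181
[ 0.6011 -0.0292  0.006 ]
['dy', 0] [0. 0.]
['dy', 1] [-0.1986 -1.8833]
['dy', 2] [-0.3983 -3.777 ]
['dy', 3] [-0.599  -5.6812]
0.02 [284.4864 291.2806] 77.05430729006326
0.025 [284.5915 297.5044] 79.32080166114734
0.03 [284.704  304.1695] 81.68944981422463
```

Call:
arm_command([
  [-0.001, 0.001, 0.006, 0, 1],
  [-0.001, 0.001, 0.012, 0, 1],
  [-0.001, 0.001, 0.018, 0, 1],
  [-0.001, 0.001, 0.022, 0, 1],
  [-0.001, 0.001, 0.022, 0, 1],
])

```text
clock: 6.05
tool_pos: [0.5966, -0.0654, 0.0461]
tcp_rot: [0.739, 0.674, 0.0, 0.001]
wrist_force: [-0.3, 0.7, -0.4]
grip_width: 0.434
```

Call:
arm_command([
  [0, 0, 0.004, 0, 1],
  [0, 0, 0.008, 0, 1],
  [0, 0, 0.012, 0, 1],
  [0, 0, 0.0135, 0, 1],
  [0, 0, 0.0135, 0, 1],
])

```text
clock: 6.55
tool_pos: [0.5966, -0.0654, 0.0325]
tcp_rot: [0.739, 0.674, -0.0, 0.001]
wrist_force: [-0.6, -0.1, 0.1]
grip_width: 0.433
```

Call:
arm_command([
  [0, 0, 0, 0, 0.3],
  [0, 0, 0, 0, 0],
  [0, 0, 0, 0, 0],
  [0, 0, -0.02, 0, 0],
  [0, 0, -0.06, 0, 0],
])

```text
clock: 7.05
tool_pos: [0.5948, -0.0649, 0.0905]
tcp_rot: [0.739, 0.674, -0.002, -0.002]
wrist_force: [1.8, -0.8, -0.1]
grip_width: 0.998
```

Call:
arm_command([
  [0, 0, -0.04, 0, 0],
  [0, 0, -0.08, 0, 0],
  [0.04, 0, -0.1, 0, 0],
  [0.09, 0, -0.1, 0, 0],
  [0.14, 0, -0.1, 0, 0],
])

```text
clock: 7.55
tool_pos: [0.6086, 0.0754, 0.1916]
tcp_rot: [0.74, 0.673, -0.001, -0.001]
wrist_force: [0.9, -0.3, -1.3]
grip_width: 0.999
```

```bash
python3 - <<'E'
from h import *
np.set_printoptions(precision=4,suppress=True)
p=cams.camera("side");save(p,"s5.png")
for c,s in blobs(p,(0,0,170),(180,60,255)):
    if 170<c[0]<375 and 180<c[1]<260: print("side",c,s,ray(p,c,.060))
p=cams.camera("top");save(p,"t5.png")
for c,s in blobs(p,(0,0,170),(180,60,255)):
    if 100<c[0]<400 and 180<c[1]<260: print("top",c,s,ray(p,c,.060))
go([.487,.249,.2],-5.4)
E
```

```text
top [271.8 190.3] [264 183  17  16 210] [ 0.5964 -0.0642  0.06  ]
top [349.7 196.8] [342 189  17  16 207] [ 0.58   -0.2326  0.06  ]
top [372.4 198.7] [365 191  16  16 204] [ 0.5752 -0.282   0.06  ]
clock 7.65 shift [ 0.1581 -0.1354 -0.0085] twist 0.4 half-turn alt 0.4 dist 0.208
```

Call:
arm_command([
  [0.032, -0.027, 0, 0, 0],
  [0.064, -0.054, 0, 0, 0],
  [0.097, -0.081, 0.01, 0, 0],
  [0.13, -0.109, 0.03, 0, 0],
  [0.161, -0.1357, 0.05, 0, 0],
])

```text
clock: 8.15
tool_pos: [0.4858, 0.253, 0.1412]
tcp_rot: [0.737, 0.676, -0.0, -0.002]
wrist_force: [0.2, 0.2, -1.1]
grip_width: 1.003
```

```bash
python3 - <<'E'
from h import *
p=cams.camera("wrist");save(p,"w6.png")
for c,s in blobs(p,(0,0,120),(180,60,255),200):
    if 180<c[0]<400: print(c,s,ray(p,c,.062))
go([.487,.2518,.0335],-5.4)
E
```

```text
[371.7 111.5] [    0     0   560   324 77860] [0.55769512 0.32945413 0.062     ]
[284.8 220.2] [ 261  200   46   38 1174] [0.48800112 0.25155784 0.062     ]
clock 8.2 shift [-0.004   0.0075  0.1045] twist 0.6 half-turn alt 0.6 dist 0.105
```

Call:
arm_command([
  [-0.004, 0.008, 0.03, 0.6, 0],
  [-0.004, 0.008, 0.06, 0.6, 0],
  [-0.004, 0.008, 0.09, 0.6, 0],
  [-0.004, 0.008, 0.1045, 0.6, 0],
  [-0.004, 0.008, 0.1045, 0.6, 0],
])

```text
clock: 8.7
tool_pos: [0.4864, 0.251, 0.0314]
tcp_rot: [0.74, 0.673, -0.005, -0.005]
wrist_force: [0.3, -0.6, -0.7]
grip_width: 1.001
```

Call:
arm_command([
  [0, 0, 0, 0, 1],
  [0, 0, 0, 0, 1],
  [0, 0, 0, 0, 1],
  [0, 0, 0, 0, 1],
  [0, 0, 0, 0, 1],
])

```text
clock: 9.2
tool_pos: [0.487, 0.2511, 0.0326]
tcp_rot: [0.74, 0.673, -0.004, -0.004]
wrist_force: [-0.6, -1.1, 6.2]
grip_width: 0.436
```

Call:
arm_command([
  [0, 0, 0, 0, 1],
  [0, 0, -0.03, 0, 1],
  [0, 0, -0.06, 0, 1],
  [0, 0, -0.1, 0, 1],
  [0, 0, -0.13, 0, 1],
])

```text
clock: 9.7
tool_pos: [0.4886, 0.251, 0.1649]
tcp_rot: [0.74, 0.673, -0.003, -0.004]
wrist_force: [0.1, -0.8, -0.8]
grip_width: 0.434
```

```bash
python3 - <<'E'
from h import *
go([.592,-.1145,.17],-5.4)
E
```

```text
clock 9.7 shift [-0.354   0.1377 -0.0068] twist -0.1 half-turn alt -0.1 dist 0.38
```

Call:
arm_command([
  [-0.044, 0.017, 0, 0, 1],
  [-0.088, 0.034, 0, 0, 1],
  [-0.132, 0.051, 0, 0, 1],
  [-0.177, 0.069, 0, 0, 1],
  [-0.22, 0.086, 0, 0, 1],
])

```text
clock: 10.2
tool_pos: [0.5535, 0.0219, 0.1641]
tcp_rot: [0.74, 0.673, -0.003, -0.004]
wrist_force: [1.2, -0.3, -0.5]
grip_width: 0.437
```

```bash
python3 - <<'E'
from h import *
go([.592,-.1135,.07],-5.4)
E
```

```text
clock 10.2 shift [-0.1312  0.0521  0.0935] twist -0.1 half-turn alt -0.1 dist 0.169
```

Call:
arm_command([
  [-0.044, 0.017, 0, 0, 1],
  [-0.088, 0.035, 0, 0, 1],
  [-0.131, 0.052, 0.01, 0, 1],
  [-0.131, 0.052, 0.05, 0, 1],
  [-0.131, 0.052, 0.088, 0, 1],
])

```text
clock: 10.7
tool_pos: [0.5924, -0.1152, 0.0747]
tcp_rot: [0.741, 0.672, -0.002, -0.003]
wrist_force: [-0.4, 1.3, -1.0]
grip_width: 0.433
```

```bash
python3 - <<'E'
from h import *
p=cams.camera("wrist");save(p,"w7.png");o=arm.observe()
print(o["tool_pos"]);go([.592,-.1135,.046],-5.4)
cv2.imwrite("pics/w7z.png",cv2.resize(p["pixels"][130:350,180:400],(600,600))[...,::-1])
E
```

```text
[ 0.58905231 -0.11342055  0.06806128]
clock 10.75 shift [0.0001 0.0033 0.022 ] twist -0.2 half-turn alt -0.2 dist 0.022
```

View pics/w7z.png

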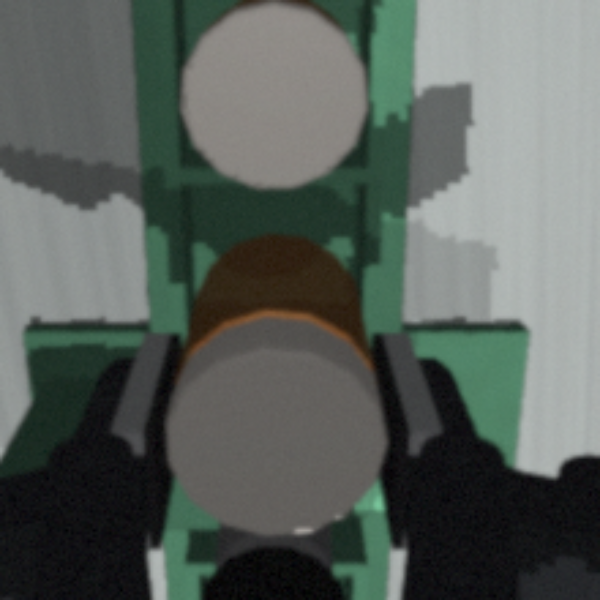

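Call:
arm_command([
  [0, 0.0015, 0.006, 0, 1],
  [0, 0.002, 0.012, 0, 1],
  [0, 0.002, 0.018, 0, 1],
  [0, 0.002, 0.022, 0, 1],
  [0, 0.002, 0.022, 0, 1],
])

```text
clock: 11.25
tool_pos: [0.5909, -0.1133, 0.0464]
tcp_rot: [0.74, 0.672, -0.005, -0.007]
wrist_force: [0.8, -0.9, 0.1]
grip_width: 0.434
```

Call:
arm_command([
  [0, 0, 0.004, 0, 1],
  [0, 0, 0.008, 0, 1],
  [0, 0, 0.0115, 0, 1],
  [0, 0, 0.013, 0, 1],
  [0, 0, 0.013, 0, 1],
])

```text
clock: 11.75
tool_pos: [0.5905, -0.1132, 0.0331]
tcp_rot: [0.74, 0.672, -0.005, -0.007]
wrist_force: [-0.1, 0.4, -1.1]
grip_width: 0.431
```

Call:
arm_command([
  [0, 0, 0, 0, 0.3],
  [0, 0, 0, 0, 0],
  [0, 0, 0, 0, 0],
  [0, 0, -0.02, 0, 0],
  [0, 0, -0.06, 0, 0],
])

```text
clock: 12.25
tool_pos: [0.5899, -0.113, 0.0912]
tcp_rot: [0.74, 0.672, -0.006, -0.01]
wrist_force: [0.8, -0.2, 0.3]
grip_width: 0.999
```

Call:
arm_command([
  [0, 0, -0.04, 0, 0],
  [0, 0, -0.08, 0, 0.5],
  [0, 0, -0.1, 0, 1],
  [0, 0, -0.1, 0, 1],
  [0, 0, -0.1, 0, 1],
])

```text
clock: 12.75
tool_pos: [0.592, -0.1136, 0.1911]
tcp_rot: [0.74, 0.672, -0.006, -0.01]
wrist_force: [-0.3, -0.6, -0.9]
grip_width: 0.33
```

```bash
python3 - <<'E'
from h import *
np.set_printoptions(precision=4,suppress=True)
p=cams.camera("side");save(p,"s8.png")
for c,s in blobs(p,(0,150,100),(8,255,255),20)+blobs(p,(172,150,100),(180,255,255),20): print("side red",c,s,ray(p,c,.071))
for d in models.spot_point("grip",p)[:2]: print("grip",d["p"],w(p,d["location"]))
cv2.imwrite("pics/s8z.png",cv2.resize(p["pixels"][180:300,240:400],(800,600),interpolation=cv2.INTER_CUBIC)[...,::-1])
print(arm.observe()["tool_pos"],arm.observe()["tcp_rot"]);go([.5345,-.1675,.1],-5.4)
E
```

```text
side red [307.8 238.1] [303 235  10   9  62] [ 0.5339 -0.1691  0.071 ]
grip 0.63 [ 0.5883 -0.1711  0.0883]
grip 0.24 [ 0.7196  0.2501 -0.    ]
[ 0.5915 -0.1135  0.1899] [ 0.7404  0.6721 -0.0065 -0.0106]
clock 12.85 shift [-0.0597 -0.0493  0.0909] twist -0.1 half-turn alt -0.1 dist 0.119
```

View pics/s8z.png

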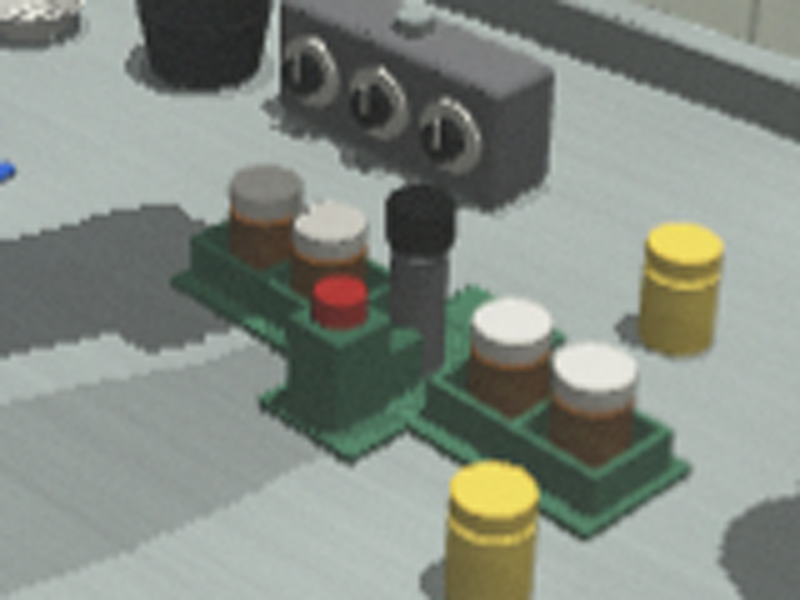

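Call:
arm_command([
  [-0.015, -0.012, 0, 0, 1],
  [-0.03, -0.025, 0, 0, 1],
  [-0.045, -0.037, 0.02, 0, 1],
  [-0.06, -0.0495, 0.06, 0, 1],
  [-0.06, -0.0495, 0.1, 0, 1],
])

```text
clock: 13.35
tool_pos: [0.5318, -0.1694, 0.0896]
tcp_rot: [0.741, 0.671, -0.007, -0.01]
wrist_force: [0.6, 0.3, -1.0]
grip_width: 0.003
```

```bash
python3 - <<'E'
from h import *
o=arm.observe();print(o["tool_pos"],o["grip_width"],o["tcp_rot"]);go([.534,-.168,.0635],-5.4)
E
```

```text
[ 0.53184421 -0.169382    0.08956085] 0.0025864037054401366 [ 0.74105115  0.67133194 -0.00684047 -0.01047955]
clock 13.35 shift [0.0015 0.0027 0.026 ] twist -0.2 half-turn alt -0.2 dist 0.026
```

Call:
arm_command([
  [0.0015, 0.0025, 0.008, 0, 1],
  [0.0015, 0.0025, 0.014, 0, 1],
  [0.0015, 0.0025, 0.019, 0, 1],
  [0.0015, 0.0025, 0.023, 0, 1],
  [0.0015, 0.0025, 0.025, 0, 1],
])

```text
clock: 13.85
tool_pos: [0.5346, -0.1683, 0.0654]
tcp_rot: [0.741, 0.671, -0.007, -0.01]
wrist_force: [-0.4, -0.8, 2.0]
grip_width: -0.003
```

Call:
arm_command([
  [0, 0, 0.001, 0, 1],
  [0, 0, 0.002, 0, 1],
  [0, 0, 0.003, 0, 1],
  [0, 0, 0.0035, 0, 1],
  [0, 0, 0.0035, 0, 1],
])

```text
clock: 14.35
tool_pos: [0.5352, -0.1684, 0.0639]
tcp_rot: [0.741, 0.672, -0.006, -0.008]
wrist_force: [-4.8, 0.8, 17.5]
grip_width: 0.002
```

Call:
arm_command([
  [0, 0, -0.01, 0, 1],
  [0, 0, -0.05, 0, 1],
  [0, 0, -0.09, 0, 0.3],
  [0, 0, -0.1, 0, 0.2],
  [0, 0, -0.1, 0, 0.2],
])

```text
clock: 14.85
tool_pos: [0.5382, -0.1691, 0.1659]
tcp_rot: [0.741, 0.672, -0.005, -0.006]
wrist_force: [1.0, 0.1, -0.3]
grip_width: 0.506
```

```bash
python3 - <<'E'
from h import *
np.set_printoptions(precision=4,suppress=True)
p=cams.camera("side");save(p,"s9.png")
for d in models.spot_point("grip",p)[:1]: print("grip",d["p"],w(p,d["location"]))
for c,s in blobs(p,(0,150,100),(8,255,255),20)+blobs(p,(172,150,100),(180,255,255),20): print("side red",c,s,ray(p,c,.063))
p=cams.camera("top")
for d in models.spot_point("grip",p)[:1]: print("grip",d["p"],w(p,d["location"]))
p=cams.camera("wrist")
for d in models.spot_point("grip",p)[:1]: print("grip",d["p"],w(p,d["location"]))
o=arm.observe();print(o["tool_pos"],o["grip_width"],o["tcp_rot"]);go([.5865,-.1725,.12],-5.4)
E
```

```text
grip 0.72 [ 0.59   -0.169   0.0876]
side red [307.6 240.9] [303 238  10   7  54] [ 0.534  -0.1686  0.063 ]
grip 0.89 [ 0.5874 -0.1699  0.0906]
[ 0.5366 -0.1686  0.1626] 0.8034245713518698 [ 0.7409  0.6715 -0.0065 -0.0093]
clock 15.15 shift [0.0008 0.051  0.0414] twist -0.2 half-turn alt -0.2 dist 0.066
```

Call:
arm_command([
  [0.001, 0.025, 0, 0, 0.2],
  [0.002, 0.0515, 0, 0, 0.2],
  [0.002, 0.0515, 0.03, 0, 0.2],
  [0.002, 0.0515, 0.042, 0, 0.2],
  [0.002, 0.0515, 0.042, 0, 0.2],
])

```text
clock: 15.65
tool_pos: [0.5855, -0.1708, 0.1169]
tcp_rot: [0.741, 0.672, -0.008, -0.012]
wrist_force: [-0.4, -0.4, 0.6]
grip_width: 0.804
```

```bash
python3 - <<'E'
from h import *
np.set_printoptions(precision=4,suppress=True)
p=cams.camera("wrist");save(p,"w10.png")
for d in models.spot_point("grip",p)[:1]: print("grip",d["p"],w(p,d["location"]))
go([.587,-.1712,.070],-5.4)
cv2.imwrite("pics/w10z.png",cv2.resize(p["pixels"][170:390,140:420],(760,597))[...,::-1])
E
```

```text
grip 0.92 [ 0.5826 -0.1679  0.0892]
clock 15.75 shift [0.     0.0014 0.0496] twist -0.2 half-turn alt -0.2 dist 0.05
```

View pics/w10z.png

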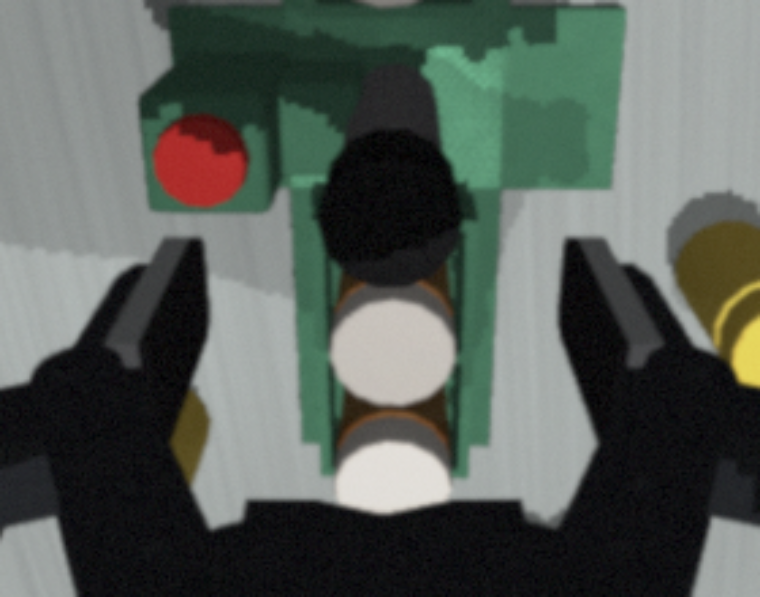

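Call:
arm_command([
  [0.001, 0.001, 0.012, 0, 0.2],
  [0.001, 0.001, 0.025, 0, 0.2],
  [0.001, 0.001, 0.04, 0, 0.2],
  [0.001, 0.001, 0.0495, 0, 0.2],
  [0.001, 0.001, 0.0495, 0, 0.2],
])

```text
clock: 16.25
tool_pos: [0.5858, -0.1699, 0.0685]
tcp_rot: [0.741, 0.671, -0.007, -0.011]
wrist_force: [-0.1, -1.6, 0.2]
grip_width: 0.796
```

Call:
arm_command([
  [0, 0, 0, 0, 0.4],
  [0, 0, 0, 0, 0.6],
  [0, 0, 0, 0, 1],
  [0, 0, 0, 0, 1],
  [0, 0, 0, 0, 1],
], newtons=60)

```text
clock: 16.75
tool_pos: [0.5862, -0.17, 0.0692]
tcp_rot: [0.741, 0.671, -0.007, -0.01]
wrist_force: [-0.3, 0.0, 4.8]
grip_width: 0.37
```

```bash
python3 - <<'E'
from h import *
go([.5862,-.170,.149],-5.4); print(R.from_quat(arm.observe()["tcp_rot"]).as_matrix()[:,2])
E
```

```text
clock 16.75 shift [ 0.0003 -0.0019 -0.0797] twist -0.2 half-turn alt -0.2 dist 0.08
[-0.02396834  0.00583151 -0.99969571]
```

Call:
arm_command([
  [0, 0, -0.006, 0, 1],
  [0, -0.0005, -0.02, 0, 1],
  [0, -0.001, -0.04, 0, 1],
  [0, -0.0015, -0.06, 0, 1],
  [0, -0.002, -0.08, 0, 1],
])

```text
clock: 17.25
tool_pos: [0.586, -0.1701, 0.1499]
tcp_rot: [0.741, 0.671, -0.007, -0.011]
wrist_force: [1.9, 0.7, -4.5]
grip_width: 0.368
```

```bash
python3 - <<'E'
from h import *
np.set_printoptions(precision=4,suppress=True)
p=cams.camera("side");save(p,"s11.png");o=arm.observe();print(o["tool_pos"],o["wrist_force"],o["grip_width"])
for c,s in blobs(p,(0,150,100),(8,255,255),20)+blobs(p,(172,150,100),(180,255,255),20): print("side red",c,s,ray(p,c,.063))
for d in models.spot_point("grip",p)[:1]: print("grip",d["p"],w(p,d["location"]))
go([.5862,-.170,.162],-5.4)
E
```

```text
[ 0.5867 -0.1704  0.1532] [-4.6437  2.0853  2.6994] 0.3705206032219349
side red [307.5 240.8] [303 238  10   7  56] [ 0.5342 -0.1681  0.063 ]
grip 0.64 [ 0.5863 -0.1709  0.1668]
clock 17.35 shift [ 0.0003 -0.0004 -0.0104] twist -0.2 half-turn alt -0.2 dist 0.01
```

Call:
arm_command([
  [0, 0, -0.003, 0, 1],
  [0, 0, -0.006, 0, 1],
  [0, 0, -0.009, 0, 1],
  [0, 0, -0.013, 0, 1],
  [0, 0, -0.017, 0, 1],
], newtons=90)

```text
clock: 17.85
tool_pos: [0.5863, -0.1703, 0.1677]
tcp_rot: [0.741, 0.671, -0.007, -0.01]
wrist_force: [-0.1, -0.6, -8.6]
grip_width: 0.363
```

Call:
arm_command([
  [0, 0, -0.004, 0, 1],
  [0, 0, -0.008, 0, 1],
  [0, 0, -0.013, 0, 1],
  [0, 0, -0.018, 0, 1],
  [0, 0, -0.02, 0, 1],
])

```text
clock: 18.35
tool_pos: [0.587, -0.1705, 0.1885]
tcp_rot: [0.741, 0.671, -0.007, -0.01]
wrist_force: [0.3, 0.4, -8.9]
grip_width: 0.36
```

```bash
python3 - <<'E'
from h import *
np.set_printoptions(precision=4,suppress=True)
p=cams.camera("side");save(p,"s12.png");o=arm.observe();print(o["tool_pos"],o["wrist_force"],o["torque"],o["grip_width"])
cv2.imwrite("pics/s12z.png",cv2.resize(p["pixels"][150:300,220:420],(800,600),interpolation=cv2.INTER_CUBIC)[...,::-1])
go([.5862,-.170,.211],-5.4)
E
```

```text
[ 0.587  -0.1705  0.1885] [-0.1388 -0.127  -9.2211] [ 0.0215 -0.1706 -0.0265] 0.3614208933627563
clock 18.4 shift [ 0.0005 -0.0014 -0.0224] twist -0.2 half-turn alt -0.2 dist 0.022
```

View pics/s12z.png

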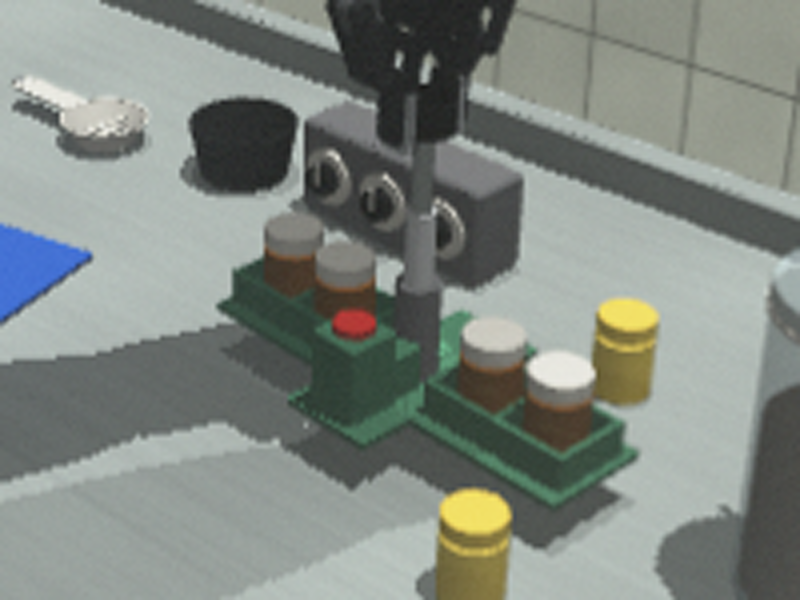

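Call:
arm_command([
  [0, 0, -0.005, 0, 1],
  [0, 0, -0.01, 0, 1],
  [0, -0.001, -0.015, 0, 1],
  [0, -0.001, -0.019, 0, 1],
  [0, -0.001, -0.0215, 0, 1],
])

```text
clock: 18.9
tool_pos: [0.5866, -0.1705, 0.2106]
tcp_rot: [0.741, 0.671, -0.007, -0.009]
wrist_force: [0.8, -0.6, -9.2]
grip_width: 0.36
```

Call:
arm_command([
  [0, 0, 0, 0, 1],
  [0, 0, 0, 0, 1],
  [0, 0, 0, 0, 1],
  [0, 0, 0, 0, 1],
  [0, 0, 0, 0, 1],
])

```text
clock: 19.4
tool_pos: [0.5865, -0.1705, 0.2105]
tcp_rot: [0.741, 0.671, -0.007, -0.01]
wrist_force: [-0.3, -0.4, -8.1]
grip_width: 0.36
```

```bash
python3 - <<'E'
from h import *
np.set_printoptions(precision=4,suppress=True)
p=cams.camera("side");o=arm.observe();print(o["tool_pos"],o["wrist_force"],o["torque"],o["joint_vel"],o["grip_width"])
for d in models.spot_point("button_top",p)[:1]+models.spot_point("grip",p)[:1]+models.spot_point("caddy",p)[:2]+models.spot_point("cell0",p)[:4]: print(d["p"],w(p,d["location"]))
cv2.imwrite("pics/s13z.png",cv2.resize(p["pixels"][150:300,220:420],(800,600),interpolation=cv2.INTER_CUBIC)[...,::-1])
E
```

```text
[ 0.5865 -0.1705  0.2105] [ 0.2328 -1.2159 -7.9438] [ 0.0142 -0.0705  0.0075] [ 0.0017 -0.001   0.0008  0.0014 -0.0005 -0.0025] 0.358466174895149
0.56 [ 0.536  -0.164   0.1154]
0.74 [ 0.5882 -0.1728  0.2331]
0.67 [ 0.5858 -0.1715  0.0476]
0.62 [ 0.7597 -0.0278  0.0017]
0.91 [ 0.5762 -0.2822  0.0837]
0.81 [ 0.5936 -0.0667  0.0801]
0.74 [ 0.5801 -0.2318  0.0894]
0.62 [ 0.5906 -0.1145  0.0873]
```

View pics/s13z.png

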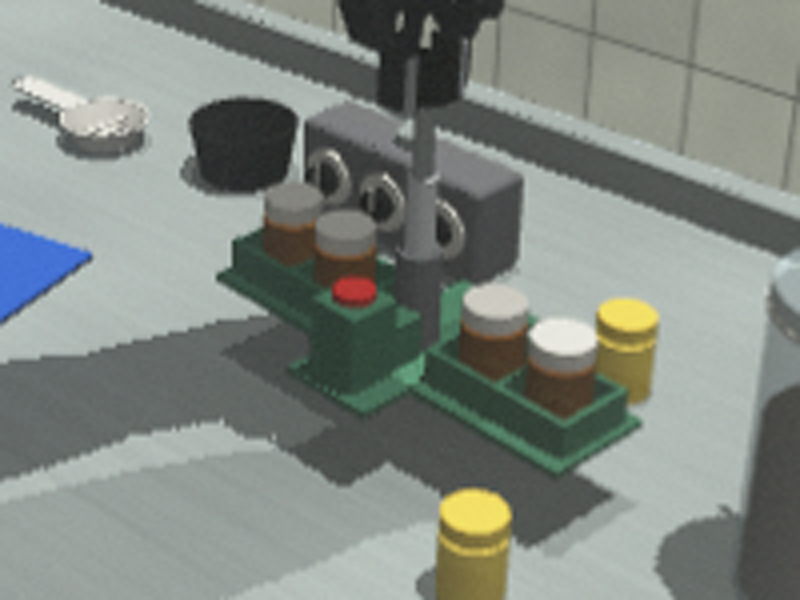

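The side picture shows the caddy hanging level about 5 cm up, with all four jars seated, both handle sections out and the bystanders untouched. I'm handing it in.

```bash
python3 -c "
from station import workorder; print(workorder.hand_in())"
```

```text
the job is handed in; nothing more can be done
None
```

The job is done and handed in at about 20 s on the clock. Both spare jars went into the two empty cells (2 and 3), and I pressed the red button home with about 17 N at its end stop. I then pulled the knob up until both handle sections were out and lifted the caddy about 5 cm, where the arm still holds it.

**What the last checks showed:**
- **Lift:** the networks put the caddy's underside at about 48 mm. The knob rose about 141 mm, which is 90 mm of handle travel plus about 51 mm of lift.
- **Load:** the wrist carries 8–9 N, the weight expected with four jars, and the joints are nearly still.
- **Picture:** the side view shows four upright jars, the caddy level to the eye, and the timer, ramekin and separator in their places. The canister is only partly in that crop; the arm never went near it.

**What did not quite agree:**
- **Tool tilt:** the tool ended about 1.4° off vertical. The caddy's cells came out between 80 and 89 mm high, which is scatter in the measurements rather than a visible lean.
- **Wrist camera:** it disagreed with the other views by a few millimetres on the jar and knob positions. I used the consensus, and both jars went down without touching the cell walls.

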